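Feed two drill cores out of the drum

ROBOT

A 7-joint arm with a two-finger parallel gripper is mounted at the origin on a cart in front of the work surface, level with it; the furniture and walls round the work are solid. World frame = base frame: x ahead of the robot, y to its left, z up, the work surface at z = 0. Lengths are in m, angles in rad, forces in N, time in s.
With the tool pointing down it reaches from about 0.425 to 0.95 m from the base axis. Payload 4.7 kg.
Tool frame: the origin (TCP) lies midway between the tips of the shut fingers; the grasp point (between the pads) lies 19 mm behind it (manip.pinch_z is the distance from the TCP to the grasp point, in m); z points along the fingers, y is the line along which they close (so a half turn about z gives the same grasp; the last joint's range is limited). The gripper opens to 85 mm and grips with 20 to 120 N. Pads are 22 mm wide; open, the fingers measure 114 mm over their backs; the gripper's body (76 mm by 85 mm) begins 54 mm behind the grasp point. The pads swing forward as they close: fully open they stand 13 mm farther back than shut.
Start: joints at [1.29, 0.469, -0.049, 1.532, 0.024, 1.141, -0.082], TCP at [0.168, -0.654, 0.203] pointing down, gripper open.
Joint ranges: [-2.59, 2.59], [-0.33, 1.99], [-1.39, 1.29], [0.1, 2.45], [-1.04, 4.18], [0.21, 1.99], [-2.66, 2.66]. Speed limits (rad/s): [2.57, 2.57, 3.14, 3.14, 3.14, 3.14, 3.14].

INTERFACE

Orientations are given as a unit quaternion [w, x, y, z].
In Python, from rig import manip, get_image gives the robot as it stands.
- The arm moves only by the shell command python3 -m pendant 'ROWS'. ROWS is JSON, one flat list of numbers, 7 for each row, row after row: the turn, a rotation vector about the tool's x, y, z in rad, then the shift along the tool's x, y, z in m, then the gripper's target within -1 to 1 (fully open at 1, half-way at 0, shut at -1). In form: [rx, ry, rz, dx, dy, dz, jaw, rx, ry, rz, dx, dy, dz, jaw, ...]. A call has 1 to 20 rows; each row shifts and turns the commanded pose from where the row before left it, along the tool's axes as they then stand; what a row does not reach is not made up. A row lasts 1/10 s, in which the tool goes at most 50 mm and 8.59 degrees, less where a joint would pass 70% of its speed; a pose out of reach is approached as far as the arm can. A call with a gripper value outside its range is refused whole. The fingers move at their own pace and stop on an object; the grip force is fixed at half the most. Time passes only in rows, so rows that do not move let the fingers close. It gives the time, the measured TCP pose, the force and the opening at its end, in the units of the state.
- manip.get_obs(): the state, without advancing time (a new reading comes with each control period).
- get_image(name): name is "side" or "top"; returns a dict with "img" (480x640x3 uint8, blue, green, red), "range_z" (480x640 float32, m along the optical axis (not along the pixel's ray), 0 where there is no reading), "fx", "fy", "cx", "cy" (pixels), "origin" and "attitude" of the camera in the world. Camera axes: x right, y down, z forward; pixel columns grow to the right and rows downward; lengths in m; the calibration is good to about 2 mm. A picture is of the moment at which its call begins.
- manip.job_done(): hands the job in, once; it reports no verdict.
The state is a dict: "t": time; "qpos": joint angles; "joint_velocities": joint speeds; "effort": joint torques, N m; "ee_pos": TCP position; "ee_rot": TCP orientation; "wrist_force": force on the tool from outside, world axes, zero at the start; "moment": the same for the moment, N m; "finger_gap": finger opening in m.
Only numpy, scipy, OpenCV 4.12 (cv2) and the standard library are available. Lean on these libraries where they do the work, as an engineer would, in place of code of your own. Each camera call takes 0.05 s, during which the arm holds its last target. There are 200 camera calls.

TASK

Push the free end of the drum feeder's fence bar in until the bar is firmly against its stop, then turn the drum slowly by the arms of its star handle, top towards you, so that two of the four stone cores drop out of the slot one at a time: wait until the first lies still on the apron before you feed the second. Stop there: finish with two cores lying still on the apron behind the closed fence and the other two still in the drum. Do not touch the cores with the robot, and leave the other things on the bench alone.

Things in the scene. Friction and masses are not known exactly. Their poses are not given: they have to be found in the camera images.
- feeder: Bench drum feeder, fixed; its front (-x) roughly faces the robot. Origin: bench level under the drum's middle; x to the back, y left along the drum's axle, z up. The drum lies between two grey uprights (outer faces at y = -54 and +54 mm, tops 146 mm high). Its base board is 124 mm wide and 12 mm thick; a fence bar closes the front of the apron below the drum.
- axle (a point): middle of the drum, on its axle, 125 mm over the bench, fixed on the feeder. Hollow metal drum: outside diameter 116, inside 108, inner length 72 mm, closed ends, one slot along its whole length, 40 degrees of its girth (37 mm) wide. The four cores lie loose in it.
- apron (a point): middle of the front edge of the sheet-metal apron under the drum's front: 80 mm wide between low cheeks (tops 48 mm over the bench), 12 to 14 mm over the bench at the front and sloping up 6 degrees to the back. A core that falls from the slot at the drum's front lands here and rolls to the fence.
- star_hub (a point): centre of the star handle, on the axle, 85 mm right (-y of the feeder) of the drum's middle, 125 mm over the bench. The star is fixed to the drum: six plain round arms, 10 mm thick, 60 degrees apart, tips 92 mm from the axle, all in the plane across the axle, 31 mm outside the right upright.
- slot (a point): middle of the drum's slot, on its outer skin, 58 mm from the axle; turns with the drum, and one star arm points the same way. Along the slot's leading edge a vane stands 18 mm into the drum. Turning top towards the robot, it pushes the row of cores up the back wall until the topmost tumbles over it and out of the slot: first at 2.3 to 2.8 rad of joint drum, the next 0.4 to 0.8 later; it varies.
- drum (a joint): angle of drum and star in rad: 0 = slot's middle and one star arm straight up; grows as the top moves towards the robot (-x of the feeder); at 1.57 the slot faces level to the front. Star arms stand at this angle plus multiples of 1.047 from straight up, positive towards the robot. Starts -0.1 to 0.7, turns from -1.6 to 4.4, stays where left; friction 0.3 N m (about 4 N at an arm).
- fence (a joint): angle of the fence bar in rad: 0 = across the front of the apron, hard against its stop; positive = free end swung out towards the robot (starts 0.2 to 0.42). Its upright pin is at feeder x = -105, y = -57 mm (right front corner). Stays where left; friction 0.35 N m (about 2.3 N at the free end).
- fence_end (a point): point in the fence bar 160 mm from its pin, 29 mm over the bench, near the free end. Bar: dark steel, 12 mm thick, 14 to 44 mm over the bench, reaching 168 mm from the pin; closed, it lies along feeder y at x = -105 mm and its left 50 mm stick out past the stop block.
- core_1: stone drill core 1 of four alike: plain pale smooth cylinder, 26 mm diameter, 64 mm long, about 0.09 kg; origin at its centre, its axis is its y. Starts inside the drum, at the bottom. In the drum its centre is about 41 mm from the axle line; on the apron its centre is 13 mm above the sheet and 0.06 to 0.09 m in front of the axle.
- core_2: stone drill core 2 of four alike: plain pale smooth cylinder, 26 mm diameter, 64 mm long, about 0.09 kg; origin at its centre, its axis is its y. Starts inside the drum, at the bottom. In the drum its centre is about 41 mm from the axle line; on the apron its centre is 13 mm above the sheet and 0.06 to 0.09 m in front of the axle.
- core_3: stone drill core 3 of four alike: plain pale smooth cylinder, 26 mm diameter, 64 mm long, about 0.09 kg; origin at its centre, its axis is its y. Starts inside the drum, at the bottom. In the drum its centre is about 41 mm from the axle line; on the apron its centre is 13 mm above the sheet and 0.06 to 0.09 m in front of the axle.
- core_4: stone drill core 4 of four alike: plain pale smooth cylinder, 26 mm diameter, 64 mm long, about 0.09 kg; origin at its centre, its axis is its y. Starts inside the drum, at the bottom. In the drum its centre is about 41 mm from the axle line; on the apron its centre is 13 mm above the sheet and 0.06 to 0.09 m in front of the axle.
- wedge: bystander: grey-green sawn stone offcut, 62x147x34 mm, lying on the bench; origin at the centre of its underside
- cup: bystander: small white plastic cup, 63 mm across, 44 mm high; origin at the centre of its underside
- square: bystander: small steel try square, 146x100x14 mm, lying flat; origin at the centre of its underside
Not all that is in view belongs to the job. Leave any pink look-alike of the core_4 alone. What is shaped like the core_3 but blue is not meant.

How it is judged:
On the way, in this order (a step that is already met when the one before it is completed fails the run):
1. the fence bar is against its stop while all four cores are in the drum (value of joint fence below 0.035 rad and distance between each of core_1, core_2, core_3, core_4 and axle below 0.052 m), for 0.2 s.
2. exactly one core lies still on the apron behind the closed fence, three are still in the drum (value of joint fence below 0.035 rad and (((x of core_1 in the frame of feeder between -0.102 and -0.035 m and y of core_1 in the frame of feeder between -0.03 and 0.03 m and z of core_1 in the frame of feeder below 0.05 m) and distance between each of core_2, core_3, core_4 and axle below 0.052 m) or (distance between each of core_1, core_3, core_4 and axle below 0.052 m and (x of core_2 in the frame of feeder between -0.102 and -0.035 m and y of core_2 in the frame of feeder between -0.03 and 0.03 m and z of core_2 in the frame of feeder below 0.05 m)) or (distance between each of core_1, core_2, core_4 and axle below 0.052 m and (x of core_3 in the frame of feeder between -0.102 and -0.035 m and y of core_3 in the frame of feeder between -0.03 and 0.03 m and z of core_3 in the frame of feeder below 0.05 m)) or (distance between each of core_1, core_2, core_3 and axle below 0.052 m and (x of core_4 in the frame of feeder between -0.102 and -0.035 m and y of core_4 in the frame of feeder between -0.03 and 0.03 m and z of core_4 in the frame of feeder below 0.05 m))) and linear speed of each of core_1, core_2, core_3, core_4 below 0.02 m/s), for 0.2 s.
3. exactly two cores lie on the apron behind the closed fence, two are still in the drum (value of joint fence below 0.035 rad and (((x of core_1 in the frame of feeder between -0.102 and -0.035 m and y of core_1 in the frame of feeder between -0.03 and 0.03 m and z of core_1 in the frame of feeder below 0.05 m) and (x of core_2 in the frame of feeder between -0.102 and -0.035 m and y of core_2 in the frame of feeder between -0.03 and 0.03 m and z of core_2 in the frame of feeder below 0.05 m) and distance between each of core_3, core_4 and axle below 0.052 m) or ((x of core_1 in the frame of feeder between -0.102 and -0.035 m and y of core_1 in the frame of feeder between -0.03 and 0.03 m and z of core_1 in the frame of feeder below 0.05 m) and distance between each of core_2, core_4 and axle below 0.052 m and (x of core_3 in the frame of feeder between -0.102 and -0.035 m and y of core_3 in the frame of feeder between -0.03 and 0.03 m and z of core_3 in the frame of feeder below 0.05 m)) or ((x of core_1 in the frame of feeder between -0.102 and -0.035 m and y of core_1 in the frame of feeder between -0.03 and 0.03 m and z of core_1 in the frame of feeder below 0.05 m) and distance between each of core_2, core_3 and axle below 0.052 m and (x of core_4 in the frame of feeder between -0.102 and -0.035 m and y of core_4 in the frame of feeder between -0.03 and 0.03 m and z of core_4 in the frame of feeder below 0.05 m)) or (distance between each of core_1, core_4 and axle below 0.052 m and (x of core_2 in the frame of feeder between -0.102 and -0.035 m and y of core_2 in the frame of feeder between -0.03 and 0.03 m and z of core_2 in the frame of feeder below 0.05 m) and (x of core_3 in the frame of feeder between -0.102 and -0.035 m and y of core_3 in the frame of feeder between -0.03 and 0.03 m and z of core_3 in the frame of feeder below 0.05 m)) or (distance between each of core_1, core_3 and axle below 0.052 m and (x of core_2 in the frame of feeder between -0.102 and -0.035 m and y of core_2 in the frame of feeder between -0.03 and 0.03 m and z of core_2 in the frame of feeder below 0.05 m) and (x of core_4 in the frame of feeder between -0.102 and -0.035 m and y of core_4 in the frame of feeder between -0.03 and 0.03 m and z of core_4 in the frame of feeder below 0.05 m)) or (distance between each of core_1, core_2 and axle below 0.052 m and (x of core_3 in the frame of feeder between -0.102 and -0.035 m and y of core_3 in the frame of feeder between -0.03 and 0.03 m and z of core_3 in the frame of feeder below 0.05 m) and (x of core_4 in the frame of feeder between -0.102 and -0.035 m and y of core_4 in the frame of feeder between -0.03 and 0.03 m and z of core_4 in the frame of feeder below 0.05 m)))), for 0.2 s.
At the end, for the whole second after the job is handed in: Fence bar within 0.035 rad of its stop; any two of the cores at rest on the apron between the fence and the drum, the other two at rest inside the drum (centre within 52 mm of the drum's middle); drum still (all of step 3 and linear speed of each of core_1, core_2, core_3, core_4 below 0.02 m/s and velocity of joint drum between -0.05 and 0.05 rad/s); the robot touches nothing.
It fails at once if the robot touches a core (contact force between any of the fingers, the arm and core_1 above 0.5 N or contact force between any of the fingers, the arm and core_2 above 0.5 N or contact force between any of the fingers, the arm and core_3 above 0.5 N or contact force between any of the fingers, the arm and core_4 above 0.5 N).
It fails at once if the drum is spun faster than 3 rad/s (velocity of joint drum above 3 rad/s or velocity of joint drum below -3 rad/s).
It fails at once if a bystander is shifted more than 30 mm (distance of any of wedge, cup, square from where it was at the start of the episode above 0.03 m).
It also fails if it takes over 72 s, if anything falls off the work surface, if the arm or the gripper's body presses on something with over 40 N, if the wrist force passes 120 N, or if a joint passes its speed limit or range.

## Working session

There is one attempt and no reset: what is moved stays moved. The work goes in short steps, Python scripts to look and compute and a shell command to move; the robot and the scene stay as the last step left them, time stands still between calls to the robot, and variables do not carry over. Pictures are saved under pics/ and viewed, on a budget of 10 in all, crops included, one or two more only if the job needs it, and the job is handed in when it is done.

```bash
ls; mkdir -p pics; cat > h.py <<'E'
import numpy as np, cv2
from rig import manip, get_image
from scipy.spatial.transform import Rotation as R
def cam(n):
    c=get_image(n); a=np.array(c['attitude'],float)
    c['R']=a if a.shape==(3,3) else R.from_quat(a,scalar_first=True).as_matrix()
    c['o']=np.array(c['origin']); return c
def pt(c,u,v,z=None):
    d=np.array([(u-c['cx'])/c['fx'],(v-c['cy'])/c['fy'],1.])
    if z is None: return c['o']+c['R']@(d*c['range_z'][int(v),int(u)])
    w=c['R']@d; return c['o']+w*(z-c['o'][2])/w[2]
def proj(c,p):
    q=c['R'].T@(np.array(p)-c['o']); return np.array([c['fx']*q[0]/q[2]+c['cx'],c['fy']*q[1]/q[2]+c['cy']])
E
python3 - <<'E'
from h import *
for n in('side','top'):
    c=cam(n); print(n,c['o'],c['R'].round(3).tolist(),c['fx'],c['cx'],c['cy']); cv2.imwrite(f'pics/{n}0.png',c['img'])
    np.savez(f'{n}0.npz',**c)
o=manip.get_obs(); print(o)
E
```

```text
pics
side [ 0.45637771 -1.02321252  0.67582814] [[0.998, -0.012, 0.067], [-0.065, -0.477, 0.876], [0.021, -0.879, -0.477]] 507.9987476706314 322.76001424992194 241.47323779818814
top [ 0.40620239 -0.04874081  1.40321771] [[-0.019, -0.997, 0.078], [-1.0, 0.019, -0.001], [-0.0, -0.078, -0.997]] 545.2355563667348 329.2098949137799 241.99307975094592
{'t': 0.1, 'qpos': array([ 1.29011412,  0.46936211, -0.04858887,  1.53357173,  0.02411487,
        1.14099289, -0.08228957]), 'joint_velocities': array([ 1.09382676e-03, -1.45426945e-03, -2.75151472e-04, -2.89339383e-03,
        1.48139158e-03, -4.55869834e-04,  1.66413386e-05]), 'effort': array([ 8.04611736e-04, -5.11513853e+01, -4.72662644e-02, -2.38390249e+01,
        1.06888238e-02,  4.32913424e-03,  1.50539574e-05]), 'ee_pos': array([ 0.16802495, -0.6531641 ,  0.20236665]), 'ee_rot': array([-8.61424332e-04,  9.92083274e-01,  1.25578712e-01, -1.47692641e-04]), 'wrist_force': array([-0.46050711,  0.39461107, -0.12718186]), 'moment': array([ 0.04038378, -0.03736502, -0.01039538]), 'finger_gap': 0.08552026741651972}
```

View pics/side0.png

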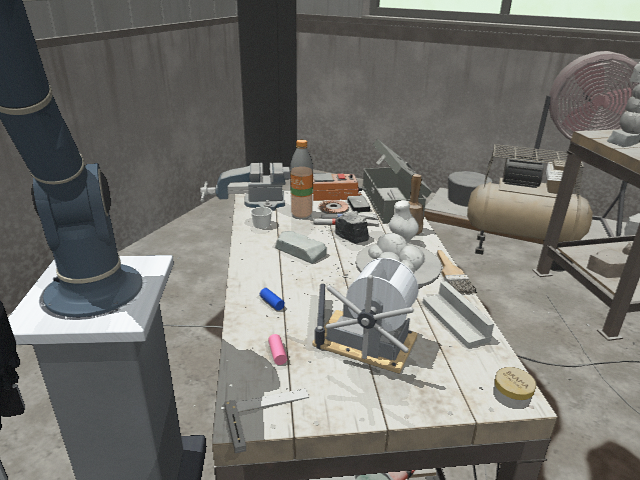

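View pics/top0.png

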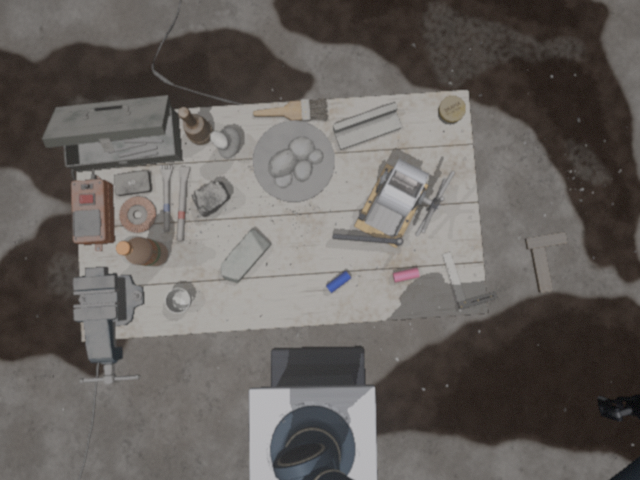

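Candidates:
- Feeder: side (370,310), top (395,205). It is the only drum with a star.
- Pink cylinder: side (277,349). Blue cylinder: side (271,298). Both are decoys.

The stone cores are inside the drum. Next is one close crop and some measuring.

```bash
python3 - <<'E'
from h import *
s=dict(np.load('side0.npz')); t=dict(np.load('top0.npz'))
a=cv2.resize(s['img'][245:380,300:435],(540,540),interpolation=cv2.INTER_CUBIC)
b=cv2.resize(t['img'][140:255,325:465],None,fx=3.9,fy=3.9,interpolation=cv2.INTER_CUBIC)[:540,140:400]
cv2.imwrite('pics/crop1.png',np.hstack([a,b]))
# depth: top view points by height inside feeder neighbourhood
v,u=np.mgrid[130:260,320:470]; z=t['range_z'][130:260,320:470]
P=np.stack([(u-t['cx'])/t['fx']*z,(v-t['cy'])/t['fy']*z,z],-1).reshape(-1,3)@t['R'].T+t['o']
uv=np.stack([u,v],-1).reshape(-1,2)
for lo,hi in((.02,.05),(.05,.11),(.11,.14),(.14,.155),(.155,.2),(.2,.24)):
    m=(P[:,2]>lo)&(P[:,2]<hi)
    print(lo,hi,m.sum(),P[m].mean(0).round(3),P[m].min(0).round(3),P[m].max(0).round(3)) if m.any() else 0
# upright tops / drum: fence
img=t['img'][130:260,320:470].reshape(-1,3)
m=(P[:,2]>.03)&(P[:,2]<.055)&(img.max(1)<75)&(uv[:,1]>222)
r=cv2.minAreaRect(P[m][:,:2].astype(np.float32)*1000); print('fence',m.sum(),r,cv2.boxPoints(r))
for q in((400,240),(432,200),(402,160),(365,205)): print(q,pt(t,*q).round(3))
for q in((368,318),(388,270),(320,335)): print('s',q,pt(s,*q).round(3))
E
```

```text
Traceback (most recent call last):
ValueError: all the input array dimensions except for the concatenation axis must match exactly, but along dimension 0, the array at index 0 has size 540 and the array at index 1 has size 448
```

```bash
python3 - <<'E'
from h import *
s=dict(np.load('side0.npz')); t=dict(np.load('top0.npz'))
a=cv2.resize(s['img'][250:375,310:435],(400,400),interpolation=cv2.INTER_CUBIC)
b=cv2.resize(t['img'][140:265,333:458],(400,400),interpolation=cv2.INTER_CUBIC)
cv2.imwrite('pics/crop1.png',np.hstack([a,b]))
v,u=np.mgrid[130:260,320:470]; z=t['range_z'][130:260,320:470]
P=np.stack([(u-t['cx'])/t['fx']*z,(v-t['cy'])/t['fy']*z,z],-1).reshape(-1,3)@t['R'].T+t['o']
uv=np.stack([u,v],-1).reshape(-1,2)
for lo,hi in((.02,.05),(.05,.11),(.11,.14),(.14,.155),(.155,.2),(.2,.24)):
    m=(P[:,2]>lo)&(P[:,2]<hi)
    print(lo,hi,m.sum(),P[m].mean(0).round(3),P[m].min(0).round(3),P[m].max(0).round(3)) if m.any() else 0
img=t['img'][130:260,320:470].reshape(-1,3)
m=(P[:,2]>.03)&(P[:,2]<.055)&(img.max(1)<75)&(uv[:,1]>222)
r=cv2.minAreaRect(P[m][:,:2].astype(np.float32)*1000); print('fence',m.sum(),r,cv2.boxPoints(r))
for q in((400,240),(432,200),(402,160),(365,205)): print(q,pt(t,*q).round(3))
for q in((368,318),(388,270),(320,335)): print('s',q,pt(s,*q).round(3))
E
```

```text
0.02 0.05 1546 [ 0.644 -0.114  0.038] [ 0.504 -0.3    0.02 ] [ 0.804 -0.03   0.05 ]
0.05 0.11 572 [ 0.629 -0.225  0.087] [ 0.509 -0.339  0.05 ] [ 0.779 -0.031  0.11 ]
0.11 0.14 409 [ 0.619 -0.244  0.125] [ 0.554 -0.316  0.11 ] [ 0.694 -0.163  0.14 ]
0.14 0.155 379 [ 0.609 -0.246  0.147] [ 0.548 -0.326  0.14 ] [ 0.698 -0.164  0.155]
0.155 0.2 1177 [ 0.622 -0.233  0.172] [ 0.522 -0.339  0.155] [ 0.693 -0.17   0.197]
0.2 0.24 23 [ 0.592 -0.299  0.213] [ 0.587 -0.305  0.2  ] [ 0.596 -0.295  0.22 ]
fence 0 ((0.0, 0.0), (0.0, 0.0), 0.0) [[0. 0.]
 [0. 0.]
 [0. 0.]
 [0. 0.]]
(400, 240) [ 0.514 -0.227  0.047]
(432, 200) [ 0.6   -0.294  0.135]
(402, 160) [ 0.692 -0.223  0.156]
(365, 205) [ 0.608 -0.144  0.017]
s (368, 318) [ 0.593 -0.311  0.134]
s (388, 270) [ 0.649 -0.191  0.158]
s (320, 335) [ 0.515 -0.235  0.038]
```

View pics/crop1.png

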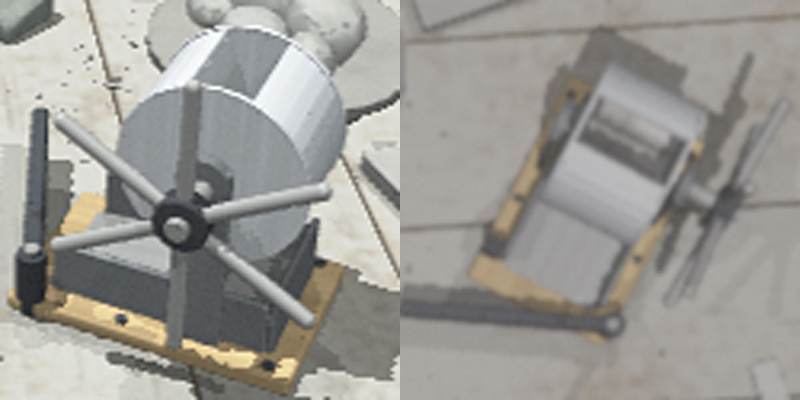

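```bash
cat > fit.py <<'E'
from h import *
from scipy.optimize import least_squares
s=dict(np.load('side0.npz')); t=dict(np.load('top0.npz'))
S=lambda x,y:(310+x/3.2-.5,250+y/3.2-.5); T=lambda x,y:(333+(x-400)/3.2-.5,140+y/3.2-.5)
tips=[S(190,90),S(60,122),S(57,245),S(175,343),S(306,318),S(326,190)]
def W(p,q): 
    c,n=np.cos(p[2]),np.sin(p[2]); return np.array([p[0]+c*q[0]-n*q[1],p[1]+n*q[0]+c*q[1],q[2]])
def res(p):
    r=[]
    for k,m in enumerate(tips):
        a=p[3]+k*np.pi/3; r.append(proj(s,W(p,(-.090*np.sin(a),-.085,.125+.090*np.cos(a))))-m)
    r.append(proj(s,W(p,(-.105,-.057,.05)))-S(30,256)); r.append(proj(t,W(p,(-.105,-.057,.052)))-T(614,323))
    r.append(proj(t,W(p,(0,-.085,.135)))-T(730,198))
    a=p[3]; r.append(proj(t,W(p,(-.058*np.sin(a),0,.125+.058*np.cos(a))))-T(632,135))
    return np.ravel(r)
f=least_squares(res,[.62,-.22,-.47,.1],loss='soft_l1'); p=f.x
if __name__=='__main__':
    print(p.round(4),np.degrees(p[2])); print(res(p).reshape(-1,2).round(1).tolist())
    for n,q in dict(hub=(0,-.085,.125),pin=(-.105,-.057,.044),axle=(0,0,.125)).items(): print(n,W(p,q).round(3))
    for u in (336,350,370,390):
        col=t['img'][222:255,u].max(1); v=222+np.where(col<70)[0]; print(u,v, pt(t,u,v.mean(),.044).round(3) if len(v) else '')
E
python3 fit.py
```

```text
[ 0.6335 -0.2249 -0.49    0.0073] -28.07713383447551
[[0.9, -2.0], [-0.9, -0.8], [-0.9, 0.9], [-0.1, 0.7], [1.7, 1.6], [0.4, 0.1], [0.3, -2.4], [0.2, -0.5], [-0.9, 1.3], [0.1, 1.1]]
hub [ 0.594 -0.3    0.125]
pin [ 0.514 -0.226  0.044]
axle [ 0.634 -0.225  0.125]
336 [] 
350 [] 
370 [] 
390 []
```

Measured: feeder at (0.634, -0.225), yaw -28°, drum ≈ 0.0, fence ≈ 0.39 rad, all within the given ranges. First I turn the tool and shut the gripper, then travel in front of the feeder.

```bash
python3 -m pendant '[0,0,-0.139,0,0,0,-1, 0,0,-0.139,0,0,0,-1, 0,0,-0.139,0,0,0,-1, 0,0,-0.139,0,0,0,-1, 0,0,-0.139,0,0,0,-1, 0,0,-0.136,0,0,0,-1, 0,0,0,0,0,0,-1]'; python3 -m pendant '[0,0,0,0.03,0,0,-1, 0,0,0,0.04,0,0,-1, 0,0,0,0.04,0,0,-1, 0,0,0,0.04,0,0,-1, 0,0,0,0.04,0,0,-1, 0,0,0,0.04,0,0,-1, 0,0,0,0.04,0,0,-1, 0,0,0,0.04,0,0,-1, 0,0,0,0.04,0,0,-1, 0,0,0,0.04,0,0,-1, 0,0,0,0.04,0,0,-1, 0,0,0,0.04,0,0,-1, 0,0,0,0.04,0,0,-1, 0,0,0,0.04,0,0,-1, 0,0,0,0.04,0,0,-1, 0,0,0,0.04,0,0,-1, 0,0,0,0.025,0,0,-1, 0,0,0,0,0,0,-1]'
```

```text
t: 0.8
ee_pos: [0.168, -0.6534, 0.2027]
ee_rot: [-0.0, 0.857, 0.515, 0.0]
wrist_force: [0.6, -0.3, 0.6]
finger_gap: -0.0001
t: 2.6
ee_pos: [0.4767, -0.071, 0.2035]
ee_rot: [-0.001, 0.856, 0.517, 0.001]
wrist_force: [0.3, -0.3, 0.9]
finger_gap: -0.0001
```

```bash
python3 -m pendant '[0,0,0,0,0,0.03,-1, 0,0,0,0,0,0.03,-1, 0,0,0,0,0,0.03,-1, 0,0,0,0,0,0.03,-1, 0,0,0,0,0,0.03,-1, 0,0,0,0,0,0.03,-1, 0,0,0,0,0,0,-1]'; cat >> h.py <<'E'
FP=np.array([.6335,-.2249,-.49])
def F(w):
    c,s=np.cos(FP[2]),np.sin(FP[2]); d=np.array(w[:2])-FP[:2]
    return np.array([c*d[0]+s*d[1],-s*d[0]+c*d[1],w[2]])
def view(name):
    s=cam('side');t=cam('top')
    a=cv2.resize(s['img'][225:375,290:440],(400,400),interpolation=cv2.INTER_CUBIC)
    b=cv2.resize(t['img'][130:265,323:458],(400,400),interpolation=cv2.INTER_CUBIC)
    cv2.imwrite(f'pics/{name}.png',np.hstack([a,b])); return s,t
def st():
    o=manip.get_obs(); T=R.from_quat(o['ee_rot'],scalar_first=True).as_matrix()
    print('t',o['t'],'F',F(o['ee_pos']).round(4),'tilt z_tool',T[:,2].round(3),'force',o['wrist_force'].round(1)); return o
E
python3 -c "
from h import *
st(); view('v1')"
```

```text
t: 3.3
ee_pos: [0.4716, -0.0761, 0.0201]
ee_rot: [-0.002, 0.858, 0.514, -0.003]
wrist_force: [-1.2, -1.0, 0.6]
finger_gap: 0.0001
t 3.3 F [-0.2128  0.0551  0.0201] tilt z_tool [-0.008  0.    -1.   ] force [-1.2 -1.   0.6]
```

View pics/v1.png

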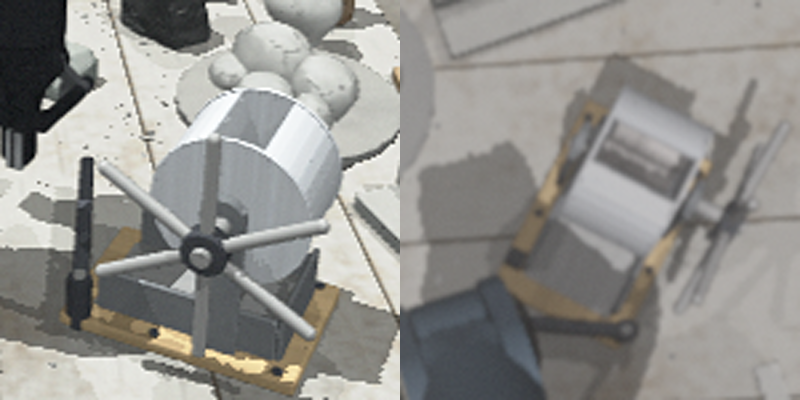

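```bash
python3 -m pendant '[0,0,0,0.012,0.012,0,-1, 0,0,0,0.012,0.012,0,-1, 0,0,0,0.012,0.012,0,-1, 0,0,0,0,0.01,0,-1, 0,0,0,0,0.01,0,-1, 0,0,0,0,0.008,0,-1, 0,0,0,0,0.008,0,-1, 0,0,0,0,0.006,0,-1,0,0,0,0,0,0,-1]'; python3 -c "
from h import *
st()"
```

```text
t: 4.3
ee_pos: [0.5617, -0.0807, 0.0233]
ee_rot: [0.0, 0.857, 0.515, 0.0]
wrist_force: [0.1, 0.1, -0.0]
finger_gap: 0.0002
t 4.3 F [-0.1312  0.0934  0.0233] tilt z_tool [ 0. -0. -1.] force [ 0.1  0.1 -0. ]
```

```bash
python3 -m pendant '[0,0,0,0,0.003,0,-1, 0,0,0,0,0.003,0,-1]';python3 -m pendant '[0,0,0,0,0.003,0,-1]';python3 -m pendant '[0,0,0,0,0.003,0,-1]'; python3 -c "
from h import *
st()"
```

```text
t: 4.5
ee_pos: [0.5662, -0.0827, 0.0232]
ee_rot: [-0.0, 0.857, 0.516, -0.0]
wrist_force: [0.7, -0.5, 0.4]
finger_gap: -0.0
t: 4.6
ee_pos: [0.5691, -0.0842, 0.0233]
ee_rot: [-0.0, 0.857, 0.515, -0.0]
wrist_force: [0.3, 0.2, -0.4]
finger_gap: 0.0002
t: 4.7
ee_pos: [0.5718, -0.0856, 0.0233]
ee_rot: [0.0, 0.857, 0.515, -0.0]
wrist_force: [0.3, -0.4, 0.4]
finger_gap: 0.0
t 4.7 F [-0.12    0.0939  0.0233] tilt z_tool [-0. -0. -1.] force [ 0.3 -0.4  0.4]
```

```bash
python3 -m pendant '[0,0,0,0,0.003,0,-1,0,0,0,0,0.003,0,-1]'; python3 -c "
from h import *
st(); view('v2')"
```

```text
t: 4.9
ee_pos: [0.5772, -0.0885, 0.0233]
ee_rot: [0.0, 0.857, 0.515, 0.0]
wrist_force: [0.1, 0.3, -0.5]
finger_gap: -0.0005
t 4.9 F [-0.1138  0.0939  0.0233] tilt z_tool [ 0. -0. -1.] force [ 0.1  0.3 -0.5]
```

View pics/v2.png

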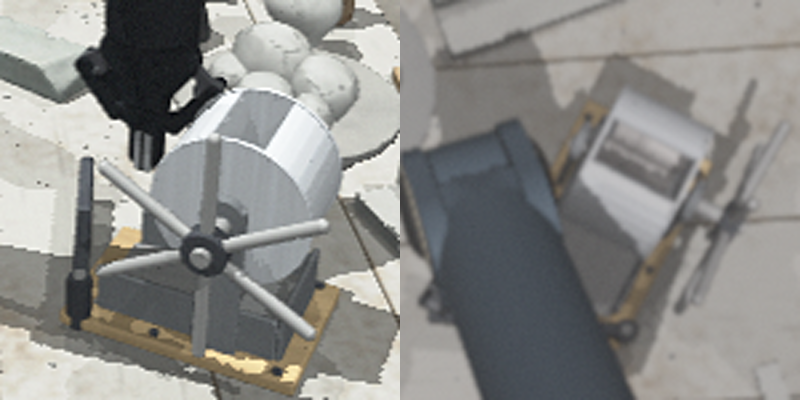

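```bash
python3 -c "
from h import *
s=cam('side')
for x,y in((88,158),(84,285),(78,275),(145,165)):
    u,v=290+x/2.667-.5,225+y/2.667-.5
    for z in (.044,): w=pt(s,u,v,z);print((x,y),w.round(3),F(w).round(3), pt(s,u,v).round(3),F(pt(s,u,v)).round(3))
print(proj(s,manip.get_obs()['ee_pos']))
"
```

```text
(88, 158) [ 0.531 -0.062  0.044] [-0.167  0.096  0.044] [0.537 0.005 0.   ] [-0.194  0.157  0.   ]
(84, 285) [ 0.517 -0.232  0.044] [-0.099 -0.061  0.044] [ 0.517 -0.234  0.046] [-0.098 -0.062  0.046]
(78, 275) [ 0.514 -0.22   0.044] [-0.108 -0.052  0.044] [ 0.513 -0.225  0.048] [-0.106 -0.057  0.048]
(145, 165) [ 0.579 -0.074  0.044] [-0.119  0.107  0.044] [ 0.575 -0.104  0.064] [-0.109  0.079  0.064]
[343.44786037 297.69259774]
```

```bash
python3 -c "
from h import *
s=cam('side'); o=st(); print(o['finger_gap'])
for v in range(276,304,2):
  print(v,[ (F(pt(s,u,v))*1000).round().astype(int).tolist()+[int(s['img'][v,u].mean())] for u in (340,342,344,346)])
"
```

```text
t 5.1 F [-0.1141  0.0939  0.0233] tilt z_tool [-0.  0. -1.] force [ 0.7 -0.7  0.7]
0.00014623787212449135
276 [[-121, 84, 85, 64], [-116, 84, 86, 84], [-112, 85, 87, 94], [-107, 86, 87, 91]]
278 [[-120, 83, 80, 91], [-115, 83, 81, 91], [-111, 85, 82, 98], [-107, 85, 83, 94]]
280 [[-121, 86, 73, 86], [-116, 86, 74, 91], [-110, 82, 78, 98], [-106, 84, 78, 75]]
282 [[-120, 85, 68, 87], [-115, 82, 72, 73], [-110, 82, 73, 100], [-108, 89, 70, 77]]
284 [[-120, 84, 64, 108], [-116, 86, 64, 74], [-111, 85, 66, 115], [-108, 89, 65, 69]]
286 [[-119, 83, 59, 154], [-115, 84, 60, 70], [-109, 81, 63, 114], [-107, 87, 61, 72]]
288 [[-149, 160, -1, 198], [-114, 83, 56, 65], [-111, 87, 54, 104], [-108, 92, 52, 91]]
290 [[-145, 150, 1, 222], [-141, 153, 0, 228], [-137, 157, -1, 233], [-131, 154, 3, 232]]
292 [[-142, 143, 0, 216], [-137, 143, 2, 220], [-134, 148, 0, 225], [-129, 149, 0, 222]]
294 [[-54, -83, 160, 188], [-135, 139, -1, 217], [-130, 140, 0, 223], [-59, -40, 132, 189]]
296 [[-52, -89, 160, 199], [-49, -86, 159, 199], [-127, 132, 0, 199], [-58, -40, 128, 181]]
298 [[-52, -88, 155, 141], [-48, -88, 156, 191], [-45, -85, 156, 205], [-42, -84, 155, 156]]
300 [[-51, -90, 152, 162], [-46, -92, 155, 127], [-43, -90, 155, 182], [-41, -87, 154, 210]]
302 [[-127, 108, -1, 231], [-123, 109, -1, 186], [-43, -90, 150, 113], [-39, -91, 153, 175]]
```

Depth shows the shut fingertips at about z = 0.052, although the reported TCP z is 0.023. So the fingers passed over the bar (top at 0.044). I take the real tip as about 29 mm above the reported one. Next I back off, lower while watching the force, and check again.

```bash
python3 -m pendant '[0,0,0,0,-0.03,0,-1,0,0,0,0,-0.03,0,-1,0,0,0,-0.01,-0.03,0,-1,0,0,0,0,0,0,-1]'; python3 -m pendant '[0,0,0,0,0,0.01,-1,0,0,0,0,0,0.01,-1,0,0,0,0,0,0.005,-1,0,0,0,0,0,0,-1]'; python3 -c "
from h import *
o=st(); s=cam('side'); 
u=proj(s,o['ee_pos'])[0].round().astype(int)
for v in range(270,310,2):
  print(v,[(F(pt(s,k,v))*1000).round().astype(int).tolist() for k in (u-1,u+1)])
"
```

```text
t: 5.5
ee_pos: [0.4876, -0.0542, 0.0228]
ee_rot: [-0.001, 0.856, 0.516, -0.003]
wrist_force: [-0.3, -0.8, 0.2]
finger_gap: 0.0003
t: 5.9
ee_pos: [0.4926, -0.055, -0.003]
ee_rot: [-0.001, 0.857, 0.515, -0.001]
wrist_force: [0.1, -0.2, -0.7]
finger_gap: -0.0002
t 5.9 F [-0.2043  0.0836 -0.003 ] tilt z_tool [-0.002  0.    -1.   ] force [ 0.1 -0.2 -0.7]
270 [[-209, 86, 75], [-198, 73, 85]]
272 [[-206, 81, 72], [-197, 71, 81]]
274 [[-206, 81, 67], [-198, 75, 73]]
276 [[-201, 71, 69], [-196, 71, 71]]
278 [[-202, 71, 64], [-197, 71, 65]]
280 [[-201, 70, 59], [-198, 75, 57]]
282 [[-203, 74, 51], [-197, 73, 54]]
284 [[-204, 76, 44], [-196, 71, 49]]
286 [[-202, 74, 41], [-197, 72, 43]]
288 [[-202, 72, 37], [-197, 73, 37]]
290 [[-202, 73, 30], [-199, 76, 30]]
292 [[-219, 108, -2], [-215, 111, -2]]
294 [[-215, 99, -1], [-211, 102, -1]]
296 [[-211, 91, 0], [-207, 93, 0]]
298 [[-208, 86, -2], [-203, 85, 1]]
300 [[-203, 75, 1], [-200, 80, -1]]
302 [[-201, 71, -1], [-196, 70, 1]]
304 [[-196, 61, 1], [-193, 64, 0]]
306 [[-194, 56, 0], [-190, 59, -1]]
308 [[-190, 48, 1], [-186, 50, 1]]
```

Confirmed: the tip is at about 0.027. I go 5 mm lower and push.

```bash
python3 -m pendant '[0,0,0,0,0.01,0.005,-1,0,0,0,0,0.012,0,-1,0,0,0,0,0.012,0,-1,0,0,0,0,0.012,0,-1,0,0,0,0,0.01,0,-1]'; python3 -m pendant '[0,0,0,0.003,0.008,0,-1,0,0,0,0.003,0.008,0,-1]'; python3 -m pendant '[0,0,0,0,0.005,0,-1,0,0,0,0,0.004,0,-1]';python3 -c "
from h import *
st()"
```

```text
t: 6.45
ee_pos: [0.5434, -0.0815, -0.0067]
ee_rot: [-0.0, 0.857, 0.515, 0.0]
wrist_force: [-1.6, 1.8, -0.8]
finger_gap: 0.0002
t: 6.65
ee_pos: [0.5593, -0.0848, -0.0068]
ee_rot: [0.0, 0.857, 0.515, -0.001]
wrist_force: [-2.8, -0.1, -0.0]
finger_gap: -0.0003
t: 6.85
ee_pos: [0.5666, -0.0874, -0.0069]
ee_rot: [-0.001, 0.857, 0.515, -0.001]
wrist_force: [-9.4, 4.3, 6.5]
finger_gap: -0.0001
t 6.85 F [-0.1238  0.0898 -0.0069] tilt z_tool [-0.002  0.    -1.   ] force [-9.4  4.3  6.5]
```

```bash
python3 -m pendant '[0,0,0,0,0.003,0,-1,0,0,0,0,0,0,-1,0,0,0,0,0,0,-1]';python3 -m pendant '[0,0,0,0,0.003,0,-1,0,0,0,0,0,0,-1]'; python3 -c "
from h import *
st()"
```

```text
t: 7.15
ee_pos: [0.5664, -0.0874, -0.0068]
ee_rot: [-0.002, 0.857, 0.516, -0.003]
wrist_force: [-9.0, 3.2, 6.0]
finger_gap: -0.0003
t: 7.35
ee_pos: [0.5663, -0.0874, -0.007]
ee_rot: [-0.004, 0.857, 0.516, -0.005]
wrist_force: [-15.6, 5.7, 12.3]
finger_gap: -0.0003
t 7.35 F [-0.124   0.0897 -0.007 ] tilt z_tool [-0.012  0.002 -1.   ] force [-15.6   5.7  12.3]
```

Fence is hard on its stop: 17 N and no further movement. I give it one more press, then back off and lift.

```bash
python3 -m pendant '[0,0,0,0,0.004,0,-1,0,0,0,0,0,0,-1]'; python3 -m pendant '[0,0,0,0,-0.03,0,-1,0,0,0,0,-0.04,0,-1,0,0,0,0,-0.03,-0.02,-1,0,0,0,0,0,-0.04,-1,0,0,0,0,0,-0.04,-1,0,0,0,0,0,-0.04,-1,0,0,0,0,0,-0.04,-1,0,0,0,0,0,-0.04,-1,0,0,0,-0.02,0,-0.03,-1,0,0,0,-0.04,0,0,-1,0,0,0,-0.04,0,0,-1,0,0,0,-0.04,0,0,-1,0,0,0,-0.04,0,0,-1,0,0,0,0,0,0,-1]'; python3 -c "
from h import *
st(); s=cam('side'); cv2.imwrite('pics/f.png',s['img'])
# bar top points
for u,v in ((327,322),(331,310),(335,300)): print(F(pt(s,u,v)).round(3))
v,u=np.mgrid[270:345,310:360]; P=np.array([F(pt(s,a,b)) for a,b in zip(u.ravel(),v.ravel())])
im=s['img'][v.ravel(),u.ravel()].max(1)
m=(P[:,2]>.035)&(P[:,2]<.05)&(im<90)&(P[:,0]<-.09)&(P[:,1]>-.04)
print(m.sum()); q=P[m]
for lo in np.arange(-.04,.12,.02):
    k=q[(q[:,1]>lo)&(q[:,1]<lo+.02)]
    if len(k): print(lo.round(2),len(k),np.median(k,0).round(4))
"
```

```text
t: 7.55
ee_pos: [0.5661, -0.0874, -0.0071]
ee_rot: [-0.006, 0.856, 0.516, -0.008]
wrist_force: [-23.3, 8.6, 20.1]
finger_gap: 0.0001
t: 8.95
ee_pos: [0.4012, -0.2101, 0.2437]
ee_rot: [0.002, 0.859, 0.511, -0.001]
wrist_force: [0.5, -0.0, -0.5]
finger_gap: 0.0
t 8.95 F [-0.212  -0.0963  0.2437] tilt z_tool [ 0.001 -0.004 -1.   ] force [ 0.5 -0.  -0.5]
[-0.101 -0.027  0.043]
[-0.133  0.07  -0.001]
[-0.139  0.105  0.002]
129
-0.04 32 [-0.1025 -0.0284  0.0439]
-0.02 40 [-0.1013 -0.0099  0.0431]
0.0 21 [-0.0999  0.0055  0.0424]
0.02 20 [-0.0993  0.0297  0.0412]
0.04 15 [-0.0987  0.0414  0.0411]
```

```bash
python3 -m pendant '[0,0,0,0.003,0.04,0,-1,0,0,0,0.003,0.04,0,-1,0,0,0,0.003,0.04,0,-1,0,0,0,0.002,0.04,0,-1,0,0,0,0,0.04,0,-1,0,0,0,0,0.04,0,-1,0,0,0,0,0,0,-1]'; python3 -c "
from h import *
st(); s=cam('side'); t=cam('top'); np.savez('s1.npz',**s); np.savez('t1.npz',**t); view('v3')"
```

```text
t: 9.7
ee_pos: [0.6248, -0.3077, 0.2415]
ee_rot: [0.0, 0.857, 0.516, 0.002]
wrist_force: [-0.7, -0.1, -0.6]
finger_gap: -0.0003
t 9.7 F [ 0.0313 -0.0771  0.2415] tilt z_tool [ 0.003  0.001 -1.   ] force [-0.7 -0.1 -0.6]
```

View pics/v3.png

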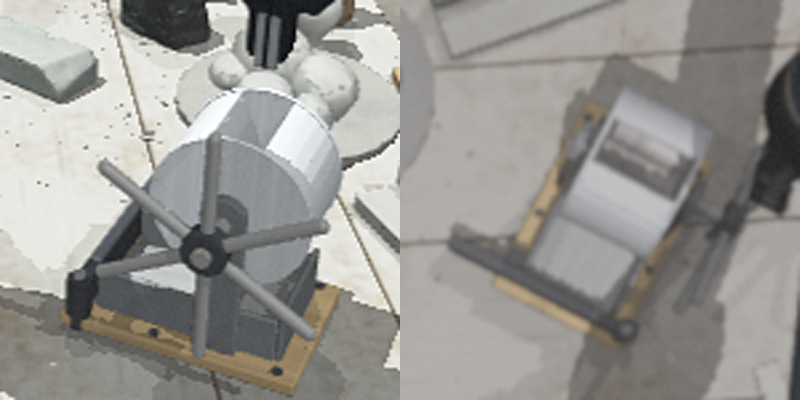

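Fence is closed: top crop (455,238)–(625,330), parallel to the base. The star hub is at (203,257) in the side crop, top arm tip at (213,137). Next I lower behind the top arm.

```bash
python3 -m pendant '[0,0,0,-0.008,0,0.02,-1,0,0,0,0,0,0.025,-1,0,0,0,0,0,0.025,-1,0,0,0,0,0,0.025,-1,0,0,0,0,0,0,-1]'; python3 -c "
from h import *
o=st(); s=cam('side'); T=R.from_quat(o['ee_rot'],scalar_first=True).as_matrix()
tip=o['ee_pos']-.029*T[:,2]; u,v=proj(s,tip).round().astype(int); print(F(tip),u,v)
for k in range(v-8,v+10,2): print(k,[(F(pt(s,j,k))*1000).round().astype(int).tolist() for j in range(u-12,u+13,4)])
"
```

```text
t: 10.4
ee_pos: [0.6149, -0.3132, 0.1469]
ee_rot: [-0.001, 0.857, 0.516, -0.001]
wrist_force: [-0.5, -0.3, 1.1]
finger_gap: -0.0002
t 10.4 F [ 0.0252 -0.0867  0.1469] tilt z_tool [-0.003  0.001 -1.   ] force [-0.5 -0.3  1.1]
[ 0.02526233 -0.08666112  0.17588143] 382 299
291 [[3, -88, 186], [-4, -40, 155], [20, -98, 198], [27, -97, 199], [32, -93, 198], [39, -92, 200], [32, -38, 165]]
293 [[3, -88, 183], [12, -93, 188], [20, -96, 192], [28, -100, 197], [32, -92, 194], [39, -92, 196], [32, -37, 160]]
295 [[3, -88, 178], [-4, -39, 146], [20, -98, 190], [27, -97, 191], [33, -93, 190], [39, -89, 190], [33, -39, 157]]
297 [[4, -87, 174], [-3, -41, 143], [20, -96, 185], [28, -97, 187], [33, -93, 186], [26, -38, 150], [34, -40, 154]]
299 [[5, -90, 172], [1, -53, 147], [21, -98, 182], [28, -98, 184], [33, -91, 181], [27, -40, 147], [35, -42, 151]]
301 [[4, -87, 165], [2, -55, 144], [8, -52, 144], [28, -96, 178], [19, -37, 138], [27, -40, 143], [34, -39, 144]]
303 [[4, -86, 160], [2, -55, 140], [9, -54, 141], [13, -41, 134], [20, -40, 136], [27, -39, 138], [34, -37, 139]]
305 [[4, -86, 157], [2, -54, 135], [9, -54, 137], [17, -52, 139], [21, -41, 132], [28, -42, 135], [35, -38, 135]]
307 [[4, -86, 152], [3, -57, 132], [10, -54, 133], [16, -50, 133], [21, -38, 126], [29, -41, 130], [36, -39, 131]]
```

```bash
cat >> h.py <<'E'
def pcl(c,r0=230,r1=390,c0=290,c1=450):
    v,u=np.mgrid[r0:r1,c0:c1]; z=c['range_z'][r0:r1,c0:c1]
    P=np.stack([(u-c['cx'])/c['fx']*z,(v-c['cy'])/c['fy']*z,z],-1).reshape(-1,3)[(z>0).ravel()]@c['R'].T+c['o']
    k,s=np.cos(FP[2]),np.sin(FP[2]); d=P[:,:2]-FP[:2]
    return np.c_[k*d[:,0]+s*d[:,1],-s*d[:,0]+k*d[:,1],P[:,2]]
def look(n=None):
    o=st(); s=cam('side'); P=pcl(s); x,y,z=P.T; zz=z-.125; r=np.hypot(x,zz)
    m=(y>-.1)&(y<-.072)&(r>.035)&(r<.09)&(zz<.01)
    a=np.arctan2(-x[m],zz[m]); w=np.exp(6j*a).mean(); h=np.angle(w)/6
    print('drum mod60: ',round(h,3),'conf',round(abs(w),2),'-> ',[round(h+k*np.pi/3,2) for k in range(5)],m.sum())
    for lo in (-.1,-.09,-.08,-.07,-.06,-.05):
        k=(x>lo)&(x<lo+.01)&(y>-.03)&(y<.03)&(z<.07)
        print(' apron x',lo,k.sum(),'zmax',z[k].max().round(3) if k.any() else '',' n>.033:',(z[k]>.033).sum() if k.any() else '')
    if n: view(n)
E
python3 -m pendant '[0,0,0,0,0,0.01,-1,0,0,0,0,-0.004,0,-1,0,0,0,0,-0.004,0,-1]'; python3 -c "
from h import *
look()"; python3 -m pendant '[-0.1,0,0,0,-0.0012,-0.0017,-1,-0.1,0,0,0,-0.0012,-0.0017,-1,-0.1,0,0,0,-0.0012,-0.0017,-1,-0.1,0,0,0,-0.0012,-0.0017,-1]';  python3 -c "
from h import *
look()"
```

```text
t: 10.75
ee_pos: [0.6136, -0.3121, 0.1434]
ee_rot: [0.005, 0.857, 0.515, 0.003]
wrist_force: [3.0, -2.3, 8.3]
finger_gap: 0.0
t 10.75 F [ 0.0235 -0.0863  0.1434] tilt z_tool [ 0.011 -0.005 -1.   ] force [ 3.  -2.3  8.3]
drum mod60:  0.076 conf 0.93 ->  [np.float64(0.08), np.float64(1.12), np.float64(2.17), np.float64(3.22), np.float64(4.26)] 442
 apron x -0.1 116 zmax 0.046  n>.033: 48
 apron x -0.09 12 zmax 0.019  n>.033: 0
 apron x -0.08 13 zmax 0.019  n>.033: 0
 apron x -0.07 25 zmax 0.02  n>.033: 0
 apron x -0.06 39 zmax 0.022  n>.033: 0
 apron x -0.05 39 zmax 0.022  n>.033: 0
t: 11.2
ee_pos: [0.6084, -0.31, 0.1506]
ee_rot: [0.177, 0.838, 0.504, 0.107]
wrist_force: [1.0, -5.9, 5.9]
finger_gap: -0.0
t 11.2 F [ 0.0179 -0.0869  0.1506] tilt z_tool [ 0.357 -0.189 -0.915] force [ 1.  -5.9  5.9]
drum mod60:  0.477 conf 0.93 ->  [np.float64(0.48), np.float64(1.52), np.float64(2.57), np.float64(3.62), np.float64(4.67)] 598
 apron x -0.1 129 zmax 0.046  n>.033: 45
 apron x -0.09 45 zmax 0.018  n>.033: 0
 apron x -0.08 41 zmax 0.019  n>.033: 0
 apron x -0.07 46 zmax 0.021  n>.033: 0
 apron x -0.06 18 zmax 0.022  n>.033: 0
 apron x -0.05 14 zmax 0.022  n>.033: 0
```

```bash
python3 -m pendant '[-0.1,0,0,0,-0.0014,-0.0015,-1,-0.1,0,0,0,-0.0014,-0.0015,-1,-0.1,0,0,0,-0.0014,-0.0015,-1,-0.1,0,0,0,-0.0014,-0.0015,-1]';  python3 -c "
from h import *
look('v4')"
```

```text
t: 11.65
ee_pos: [0.6008, -0.3133, 0.1495]
ee_rot: [0.277, 0.815, 0.486, 0.151]
wrist_force: [3.9, 4.5, 6.6]
finger_gap: 0.0002
t 11.65 F [ 0.0128 -0.0934  0.1495] tilt z_tool [ 0.516 -0.305 -0.8  ] force [3.9 4.5 6.6]
drum mod60:  -0.274 conf 0.94 ->  [np.float64(-0.27), np.float64(0.77), np.float64(1.82), np.float64(2.87), np.float64(3.91)] 422
 apron x -0.1 100 zmax 0.046  n>.033: 36
 apron x -0.09 42 zmax 0.019  n>.033: 0
 apron x -0.08 47 zmax 0.02  n>.033: 0
 apron x -0.07 47 zmax 0.02  n>.033: 0
 apron x -0.06 47 zmax 0.021  n>.033: 0
 apron x -0.05 24 zmax 0.022  n>.033: 0
```

View pics/v4.png

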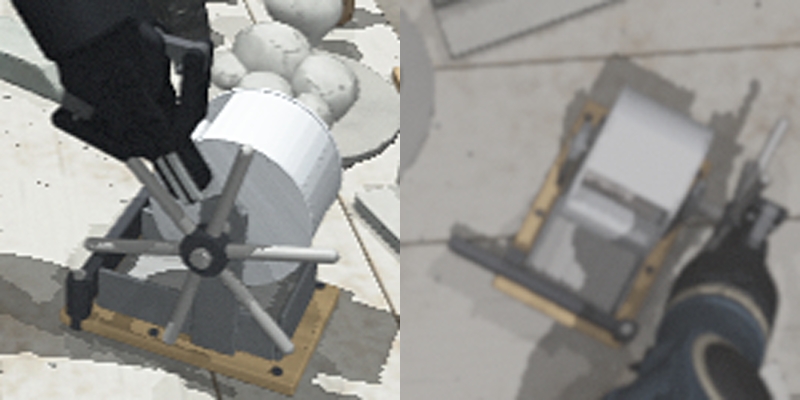

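Drum ≈ 0.77. Tilt has saturated at about 0.65 rad, so I continue by translating.

```bash
python3 -m pendant '[0,0,0,0.001,-0.007,-0.002,-1,0,0,0,0.001,-0.007,-0.002,-1,0,0,0,0.001,-0.007,-0.002,-1,0,0,0,0.001,-0.007,-0.002,-1,0,0,0,0.001,-0.007,-0.002,-1,0,0,0,0.001,-0.007,-0.002,-1,0,0,0,0.001,-0.007,-0.002,-1,0,0,0,0,-0.007,-0.002,-1]';  python3 -c "
from h import *
look()"
```

```text
t: 12.6
ee_pos: [0.5533, -0.292, 0.1288]
ee_rot: [0.281, 0.818, 0.48, 0.144]
wrist_force: [4.8, -8.9, 4.5]
finger_gap: 0.0001
t 12.6 F [-0.0392 -0.0969  0.1288] tilt z_tool [ 0.506 -0.321 -0.8  ] force [ 4.8 -8.9  4.5]
drum mod60:  0.237 conf 0.94 ->  [np.float64(0.24), np.float64(1.28), np.float64(2.33), np.float64(3.38), np.float64(4.43)] 437
 apron x -0.1 139 zmax 0.045  n>.033: 55
 apron x -0.09 43 zmax 0.019  n>.033: 0
 apron x -0.08 23 zmax 0.019  n>.033: 0
 apron x -0.07 8 zmax 0.019  n>.033: 0
 apron x -0.06 25 zmax 0.022  n>.033: 0
 apron x -0.05 38 zmax 0.023  n>.033: 0
```

```bash
python3 -m pendant '[0,0,0,0.004,-0.002,0,-1,0,0,0,0.004,-0.005,0.002,-1,0,0,0,0.004,-0.006,0.002,-1,0,0,0,0.001,-0.006,0.002,-1,0,0,0,0,-0.006,0.002,-1,0,0,0,0,-0.003,0.002,-1]';  python3 -c "
from h import *
look()"
```

```text
t: 13.25
ee_pos: [0.5454, -0.2675, 0.1021]
ee_rot: [0.278, 0.817, 0.484, 0.146]
wrist_force: [2.4, -1.3, 6.1]
finger_gap: -0.0005
t 13.25 F [-0.0577 -0.0791  0.1021] tilt z_tool [ 0.508 -0.313 -0.802] force [ 2.4 -1.3  6.1]
drum mod60:  -0.438 conf 0.9 ->  [np.float64(-0.44), np.float64(0.61), np.float64(1.66), np.float64(2.7), np.float64(3.75)] 585
 apron x -0.1 117 zmax 0.045  n>.033: 37
 apron x -0.09 44 zmax 0.018  n>.033: 0
 apron x -0.08 46 zmax 0.019  n>.033: 0
 apron x -0.07 47 zmax 0.02  n>.033: 0
 apron x -0.06 43 zmax 0.022  n>.033: 0
 apron x -0.05 1 zmax 0.023  n>.033: 0
```

```bash
python3 -m pendant '[0,0,0,0,0.003,-0.02,-1,0,0,0,0,0,-0.035,-1,0,0,0,-0.003,0,-0.035,-1,0,0,0,0,0.03,-0.014,-1,0,0,0,0,0.03,0,-1,0,0,0,0,0.028,0,-1,0,0,0,0,0,0,-1]';  python3 -c "
from h import *
look()"
```

```text
t: 14.0
ee_pos: [0.5616, -0.2776, 0.2168]
ee_rot: [0.278, 0.818, 0.482, 0.145]
wrist_force: [0.4, 0.2, 0.4]
finger_gap: 0.0001
t 14.0 F [-0.0386 -0.0803  0.2168] tilt z_tool [ 0.506 -0.315 -0.803] force [0.4 0.2 0.4]
drum mod60:  -0.415 conf 0.94 ->  [np.float64(-0.41), np.float64(0.63), np.float64(1.68), np.float64(2.73), np.float64(3.77)] 524
 apron x -0.1 119 zmax 0.047  n>.033: 40
 apron x -0.09 42 zmax 0.018  n>.033: 0
 apron x -0.08 44 zmax 0.019  n>.033: 0
 apron x -0.07 45 zmax 0.02  n>.033: 0
 apron x -0.06 46 zmax 0.023  n>.033: 0
 apron x -0.05 0 zmax   n>.033:
```

```bash
python3 -m pendant '[0,0,0,0,0.002,0.022,-1,0,0,0,0,0.002,0.022,-1,0,0,0,0,0,0.022,-1,0,0,0,0,0,0,-1]';  python3 -c "
from h import *
st()"; python3 -m pendant '[0,0,0,0,-0.006,0,-1,0,0,0,0,-0.006,0,-1,0,0,0,0,-0.006,0.001,-1,0,0,0,0,-0.006,0.001,-1,0,0,0,0,-0.006,0.001,-1]'; python3 -c "
from h import *
look()"
```

```text
t: 14.45
ee_pos: [0.5928, -0.2977, 0.1585]
ee_rot: [0.274, 0.819, 0.484, 0.141]
wrist_force: [-0.4, 0.5, -0.2]
finger_gap: -0.0003
t 14.45 F [-0.0017 -0.0834  0.1585] tilt z_tool [ 0.497 -0.312 -0.81 ] force [-0.4  0.5 -0.2]
t: 14.95
ee_pos: [0.5767, -0.2881, 0.1457]
ee_rot: [0.279, 0.817, 0.483, 0.145]
wrist_force: [6.2, -4.6, 2.8]
finger_gap: -0.0001
t 14.95 F [-0.0204 -0.0825  0.1457] tilt z_tool [ 0.506 -0.315 -0.803] force [ 6.2 -4.6  2.8]
drum mod60:  -0.089 conf 0.93 ->  [np.float64(-0.09), np.float64(0.96), np.float64(2.01), np.float64(3.05), np.float64(4.1)] 430
 apron x -0.1 70 zmax 0.047  n>.033: 33
 apron x -0.09 21 zmax 0.018  n>.033: 0
 apron x -0.08 31 zmax 0.02  n>.033: 0
 apron x -0.07 42 zmax 0.021  n>.033: 0
 apron x -0.06 45 zmax 0.022  n>.033: 0
 apron x -0.05 38 zmax 0.023  n>.033: 0
```

```bash
cat >> h.py <<'E'
def lk():
    o=st(); s=cam('side'); P=pcl(s); x,y,z=P.T; zz=z-.125; r=np.hypot(x,zz)
    m=(y>-.1)&(y<-.072)&(r>.035)&(r<.09)&(zz<.01)
    w=np.exp(6j*np.arctan2(-x[m],zz[m])).mean(); h=np.angle(w)/6
    print('drum',[round(float(h+k*np.pi/3),2) for k in range(1,5)],round(abs(w),2))
    k=(x>-.095)&(x<-.04)&(y>-.03)&(y<.03)&(z<.07)
    q=P[k&(z>.028)]; print(' apron n',k.sum(),'high',len(q),q.mean(0).round(3) if len(q) else '', np.histogram(q[:,0],np.arange(-.1,-.035,.01))[0])
E
python3 -m pendant '[0,0,0,0,-0.004,0.001,-1,0,0,0,0,-0.004,0.001,-1,0,0,0,0,-0.004,0.001,-1]'; python3 -c "
from h import *
lk()"; python3 -m pendant '[0,0,0,0,-0.003,0.001,-1,0,0,0,0,-0.003,0.001,-1,0,0,0,0,0,0,-1]'; python3 -c "
from h import *
lk()"
```

```text
t: 15.3
ee_pos: [0.5701, -0.2846, 0.1364]
ee_rot: [0.279, 0.817, 0.483, 0.145]
wrist_force: [7.0, -4.3, 4.1]
finger_gap: -0.0003
t 15.3 F [-0.0279 -0.0826  0.1364] tilt z_tool [ 0.506 -0.315 -0.802] force [ 7.  -4.3  4.1]
drum [1.14, 2.19, 3.23, 4.28] 0.94
 apron n 139 high 0  [0 0 0 0 0 0]
t: 15.65
ee_pos: [0.5662, -0.2827, 0.1306]
ee_rot: [0.278, 0.817, 0.483, 0.145]
wrist_force: [5.3, -2.7, 2.8]
finger_gap: 0.0
t 15.65 F [-0.0322 -0.0827  0.1306] tilt z_tool [ 0.505 -0.315 -0.803] force [ 5.3 -2.7  2.8]
drum [1.25, 2.29, 3.34, 4.39] 0.94
 apron n 150 high 0  [0 0 0 0 0 0]
```

Drum 2.29. Small steps from here, with a settle after each.

```bash
python3 -m pendant '[0,0,0,0,-0.002,0.001,-1,0,0,0,0,-0.002,0.001,-1,0,0,0,0,0,0,-1,0,0,0,0,0,0,-1]'|grep wrist; python3 -c "
from h import *
lk()"
```

```text
wrist_force: [5.7, -2.2, 3.5]
t 16.1 F [-0.034  -0.0828  0.1269] tilt z_tool [ 0.506 -0.315 -0.803] force [ 5.7 -2.2  3.5]
drum [1.31, 2.36, 3.4, 4.45] 0.94
 apron n 163 high 0  [0 0 0 0 0 0]
```

```bash
python3 -m pendant '[0,0,0,0,-0.002,0.001,-1,0,0,0,0,-0.002,0.001,-1,0,0,0,0,0,0,-1,0,0,0,0,0,0,-1]'|grep wrist; python3 -c "
from h import *
lk()"
```

```text
wrist_force: [4.9, -2.3, 5.2]
t 16.55 F [-0.0358 -0.0828  0.1232] tilt z_tool [ 0.506 -0.316 -0.803] force [ 4.9 -2.3  5.2]
drum [1.37, 2.42, 3.47, 4.51] 0.94
 apron n 165 high 0  [0 0 0 0 0 0]
```

```bash
python3 -m pendant '[0,0,0,0,-0.002,0.0015,-1,0,0,0,0,-0.002,0.0015,-1,0,0,0,0,0,0,-1,0,0,0,0,0,0,-1]'|grep wrist; python3 -c "
from h import *
lk()"
```

```text
wrist_force: [3.6, -0.8, 5.4]
t 17.0 F [-0.0375 -0.0829  0.1182] tilt z_tool [ 0.506 -0.316 -0.803] force [ 3.6 -0.8  5.4]
drum [1.45, 2.5, 3.55, 4.59] 0.94
 apron n 177 high 0  [0 0 0 0 0 0]
```

```bash
python3 -m pendant '[0,0,0,0,-0.002,0.0015,-1,0,0,0,0,-0.002,0.0015,-1,0,0,0,0,0,0,-1,0,0,0,0,0,0,-1]'|grep wrist; python3 -c "
from h import *
lk()"
```

```text
wrist_force: [3.6, -1.1, 4.2]
t 17.45 F [-0.0388 -0.083   0.1135] tilt z_tool [ 0.506 -0.316 -0.803] force [ 3.6 -1.1  4.2]
drum [1.52, 2.57, 3.62, 4.67] 0.93
 apron n 295 high 179 [-0.081 -0.004  0.038] [24 71 84  0  0  0]
```

First core is down (span x ≈ -0.10…-0.07, one core's width), drum 2.57. I let it settle, then re-index to the next arm.

```bash
python3 -m pendant '[0,0,0,0,0,0,-1,0,0,0,0,0,0,-1,0,0,0,0,0,0,-1,0,0,0,0,0,0,-1]'|grep wrist; python3 -c "
from h import *
lk()"; python3 -m pendant '[0,0,0,0,0.003,-0.03,-1,0,0,0,0,0,-0.035,-1,0,0,0,0,0,-0.035,-1,0,0,0,0,0.028,0,-1,0,0,0,0,0.028,0,-1,0,0,0,0,0.024,0,-1,0,0,0,0,0,0,-1]';  python3 -c "
from h import *
lk();view('v5')"
```

```text
wrist_force: [3.9, -1.6, 4.7]
t 17.9 F [-0.0388 -0.083   0.1135] tilt z_tool [ 0.506 -0.316 -0.803] force [ 3.9 -1.6  4.7]
drum [1.52, 2.57, 3.62, 4.66] 0.93
 apron n 297 high 182 [-0.082 -0.004  0.038] [25 73 84  0  0  0]
t: 18.65
ee_pos: [0.5764, -0.2864, 0.2296]
ee_rot: [0.278, 0.818, 0.482, 0.144]
wrist_force: [-0.2, 0.1, 0.2]
finger_gap: -0.0
t 18.65 F [-0.0214 -0.0811  0.2296] tilt z_tool [ 0.504 -0.317 -0.804] force [-0.2  0.1  0.2]
drum [1.52, 2.57, 3.62, 4.66] 0.93
 apron n 297 high 182 [-0.082 -0.004  0.038] [23 75 84  0  0  0]
```

View pics/v5.png

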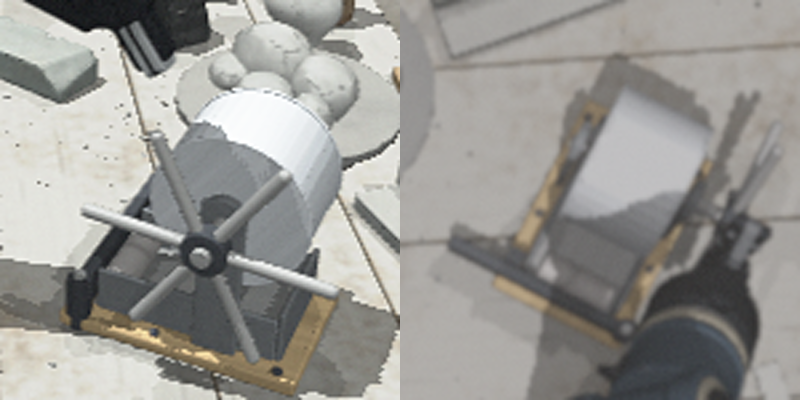

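One core lies behind the closed fence (side crop about (140,255)). I insert behind the next arm and carry on.

```bash
python3 -m pendant '[0,0,0,0,0.001,0.024,-1,0,0,0,0,0,0.023,-1,0,0,0,0,0,0.023,-1,0,0,0,0,-0.005,0,-1,0,0,0,0,-0.005,0,-1]'|grep wrist; python3 -c "
from h import *
lk()"; python3 -m pendant '[0,0,0,0,-0.004,0,-1,0,0,0,0,-0.004,0,-1,0,0,0,0,0,0,-1]'|grep wrist; python3 -c "
from h import *
lk()"
```

```text
wrist_force: [4.1, -3.3, 0.4]
t 19.3 F [ 0.01   -0.084   0.1644] tilt z_tool [ 0.5   -0.315 -0.807] force [ 4.1 -3.3  0.4]
drum [1.54, 2.58, 3.63, 4.68] 0.93
 apron n 294 high 178 [-0.081 -0.005  0.038] [23 70 85  0  0  0]
wrist_force: [0.7, -0.4, 5.2]
t 19.65 F [ 0.0048 -0.0839  0.1621] tilt z_tool [ 0.503 -0.316 -0.804] force [ 0.7 -0.4  5.2]
drum [0.56, 1.6, 2.65, 3.7] 0.93
 apron n 286 high 164 [-0.081 -0.007  0.038] [24 60 80  0  0  0]
```

```bash
python3 -m pendant '[0,0,0,0,-0.003,0,-1,0,0,0,0,-0.003,0,-1,0,0,0,0,-0.002,0,-1,0,0,0,0,0,0,-1]'|grep wrist; python3 -c "
from h import *
lk()"
```

```text
wrist_force: [1.3, -0.3, 5.2]
t 20.1 F [-0.0014 -0.0838  0.1574] tilt z_tool [ 0.503 -0.316 -0.804] force [ 1.3 -0.3  5.2]
drum [0.64, 1.69, 2.74, 3.78] 0.94
 apron n 293 high 153 [-0.082 -0.007  0.038] [20 64 69  0  0  0]
```

```bash
python3 -m pendant '[0,0,0,0,-0.002,0,-1,0,0,0,0,-0.002,0,-1,0,0,0,0,-0.002,0,-1,0,0,0,0,0,0,-1,0,0,0,0,0,0,-1]'|grep wrist; python3 -c "
from h import *
lk()"
```

```text
wrist_force: [1.4, -1.5, 6.3]
t 20.65 F [-0.0057 -0.0838  0.1542] tilt z_tool [ 0.503 -0.316 -0.804] force [ 1.4 -1.5  6.3]
drum [0.71, 1.76, 2.8, 3.85] 0.94
 apron n 292 high 149 [-0.082 -0.006  0.038] [21 58 70  0  0  0]
```

```bash
python3 -m pendant '[0,0,0,0,-0.002,0,-1,0,0,0,0,-0.002,0,-1,0,0,0,0,-0.002,0,-1,0,0,0,0,0,0,-1,0,0,0,0,0,0,-1]'|grep wrist; python3 -c "
from h import *
lk()"
```

```text
wrist_force: [1.0, -1.0, 6.2]
t 21.2 F [-0.0107 -0.0838  0.1502] tilt z_tool [ 0.503 -0.316 -0.805] force [ 1.  -1.   6.2]
drum [0.81, 1.85, 2.9, 3.95] 0.93
 apron n 297 high 140 [-0.082 -0.004  0.039] [18 60 62  0  0  0]
```

```bash
python3 -m pendant '[0,0,0,0,-0.002,0,-1,0,0,0,0,-0.002,0.001,-1,0,0,0,0,0,0,-1,0,0,0,0,0,0,-1,0,0,0,0,0,0,-1]'|grep wrist; python3 -c "
from h import *
lk()"
```

```text
wrist_force: [1.2, 0.5, 6.5]
t 21.75 F [-0.0136 -0.0837  0.1469] tilt z_tool [ 0.503 -0.316 -0.805] force [1.2 0.5 6.5]
drum [0.88, 1.92, 2.97, 4.02] 0.94
 apron n 304 high 141 [-0.082 -0.     0.039] [20 61 60  0  0  0]
```

```bash
python3 -m pendant '[0,0,0,0,-0.002,0.001,-1,0,0,0,0,-0.002,0.001,-1,0,0,0,0,0,0,-1,0,0,0,0,0,0,-1,0,0,0,0,0,0,-1]'|grep wrist; python3 -c "
from h import *
lk()"
```

```text
wrist_force: [0.3, -0.1, 8.6]
t 22.3 F [-0.0158 -0.0837  0.1429] tilt z_tool [ 0.503 -0.316 -0.805] force [ 0.3 -0.1  8.6]
drum [0.95, 2.0, 3.04, 4.09] 0.94
 apron n 288 high 133 [-0.082  0.004  0.039] [19 55 59  0  0  0]
```

```bash
python3 -c "
from h import *
t=cam('top');P=pcl(t,130,260,320,460);x,y,z=P.T
k=(x>-.1)&(x<-.04)&(abs(y)<.03)&(z<.07)&(z>.028);print(k.sum(),np.histogram(x[k],np.arange(-.1,-.035,.01)))"
```

```text
235 (array([90, 95, 50,  0,  0,  0]), array([-0.1 , -0.09, -0.08, -0.07, -0.06, -0.05, -0.04]))
```

```bash
python3 -m pendant '[0,0,0,0,-0.002,0.001,-1,0,0,0,0,-0.002,0.001,-1,0,0,0,0,0,0,-1,0,0,0,0,0,0,-1,0,0,0,0,0,0,-1]'|grep wrist; python3 -c "
from h import *
lk()"
```

```text
wrist_force: [-0.2, 2.1, 7.5]
t 22.9 F [-0.018  -0.0837  0.1387] tilt z_tool [ 0.502 -0.316 -0.805] force [-0.2  2.1  7.5]
drum [1.03, 2.08, 3.12, 4.17] 0.94
 apron n 276 high 136 [-0.083  0.007  0.039] [22 61 53  0  0  0]
```

```bash
python3 -m pendant '[0,0,0,0,-0.0015,0.001,-1,0,0,0,0,-0.0015,0.001,-1,0,0,0,0,0,0,-1,0,0,0,0,0,0,-1,0,0,0,0,0,0,-1]'|grep wrist; python3 -c "
from h import *
lk()"
```

```text
wrist_force: [0.3, 1.6, 7.4]
t 23.45 F [-0.0196 -0.0838  0.1351] tilt z_tool [ 0.502 -0.315 -0.805] force [0.3 1.6 7.4]
drum [1.1, 2.14, 3.19, 4.24] 0.94
 apron n 223 high 178 [-0.077  0.003  0.04 ] [26 71 53  0  2 26]
```

```bash
python3 -m pendant '[0,0,0,0,0,0,-1,0,0,0,0,0,0,-1,0,0,0,0,0,0,-1]'|grep wrist; python3 -c "
from h import *
lk()
for n,a in (('side',(230,390,290,450)),('top',(130,260,320,460))):
  P=pcl(cam(n),*a);x,y,z=P.T
  for lo in np.arange(-.1,-.02,.01):
    k=(x>lo)&(x<lo+.01)&(abs(y)<.03)&(z<.1); print(n,lo.round(2),k.sum(),np.sort(z[k])[::6].round(3)[-8:])
view('v6')"
```

```text
wrist_force: [-0.6, 1.4, 7.7]
t 23.8 F [-0.0196 -0.0838  0.1351] tilt z_tool [ 0.502 -0.315 -0.805] force [-0.6  1.4  7.7]
drum [1.1, 2.14, 3.19, 4.24] 0.94
 apron n 282 high 237 [-0.073 -0.     0.04 ] [29 69 49 25 33 32]
side -0.1 83 [0.039 0.039 0.04  0.04  0.041 0.041 0.042 0.044]
side -0.09 71 [0.041 0.041 0.041 0.042 0.042 0.042 0.042 0.043]
side -0.08 49 [0.034 0.035 0.036 0.037 0.038 0.039 0.04  0.041]
side -0.07 21 [0.04  0.043 0.044 0.045]
side -0.06 40 [0.018 0.038 0.04  0.042 0.043 0.044 0.045]
side -0.05 73 [0.021 0.021 0.03  0.033 0.035 0.037 0.038 0.041]
side -0.04 17 [0.019 0.021 0.022]
side -0.03 0 []
top -0.1 94 [0.039 0.039 0.04  0.041 0.042 0.043 0.043 0.045]
top -0.09 91 [0.043 0.043 0.043 0.044 0.045 0.045 0.046 0.049]
top -0.08 96 [0.038 0.039 0.04  0.04  0.041 0.041 0.042 0.043]
top -0.07 101 [0.044 0.044 0.045 0.046 0.046 0.047 0.048 0.048]
top -0.06 87 [0.044 0.045 0.045 0.046 0.046 0.047 0.047 0.05 ]
top -0.05 57 [0.021 0.021 0.022 0.023 0.024 0.034 0.039 0.041]
top -0.04 0 []
top -0.03 0 []
```

View pics/v6.png

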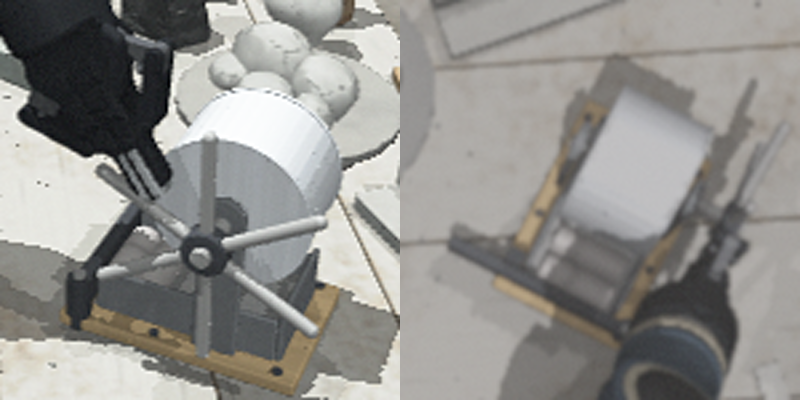

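Two cores are on the apron (top crop about (555,262) and (580,245)), drum at 3.19. I retract clear and check.

```bash
python3 -m pendant '[0,0,0,0,0.005,-0.005,-1,0,0,0,0,0.003,-0.02,-1,0,0,0,0,0,-0.035,-1,0,0,0,0,0,-0.035,-1,0,0,0,0,0,-0.04,-1,0,0,0,0,0,-0.04,-1,0,0,0,0,0,0,-1,0,0,0,0,0,0,-1,0,0,0,0,0,0,-1,0,0,0,0,0,0,-1,0,0,0,0,0,0,-1]'; python3 -c "
from h import *
lk()
t=cam('top');P=pcl(t,130,260,320,460);x,y,z=P.T
for lo in np.arange(-.1,-.02,.01):
    k=(x>lo)&(x<lo+.01)&(abs(y)<.03)&(z<.1); print(lo.round(2),k.sum(),z[k].max().round(3) if k.any() else '')
s=cam('side');P=pcl(s);P=P[(P[:,2]>.036)&(P[:,2]<.05)&(P[:,0]<-.1)&(P[:,0]>-.2)]
for lo in np.arange(-.04,.12,.02):
    k=P[(P[:,1]>lo)&(P[:,1]<lo+.02)]
    if len(k): print('bar',lo.round(2),len(k),np.median(k,0).round(4))
"
```

```text
t: 25.15
ee_pos: [0.4973, -0.2408, 0.2731]
ee_rot: [0.276, 0.819, 0.482, 0.142]
wrist_force: [0.2, -0.5, -0.6]
finger_gap: 0.0004
t 25.15 F [-0.1127 -0.0781  0.2731] tilt z_tool [ 0.498 -0.315 -0.808] force [ 0.2 -0.5 -0.6]
drum [1.09, 2.14, 3.19, 4.24] 0.94
 apron n 278 high 234 [-0.073  0.     0.04 ] [28 67 52 25 31 31]
-0.1 90 0.05
-0.09 95 0.048
-0.08 95 0.046
-0.07 100 0.05
-0.06 90 0.049
-0.05 56 0.041
-0.04 0 
-0.03 0 
bar -0.04 29 [-0.1045 -0.0306  0.0442]
bar -0.02 32 [-0.1042 -0.0118  0.0439]
bar 0.0 30 [-0.1043  0.0085  0.0437]
bar 0.02 26 [-0.1041  0.0303  0.0441]
bar 0.04 10 [-0.106   0.0447  0.0444]
bar 0.06 10 [-0.1046  0.0737  0.044 ]
bar 0.08 7 [-0.1075  0.0856  0.0433]
bar 0.1 1 [-0.1094  0.1015  0.0433]
```

The bar is straight at x = -0.104 (closed), the cores and drum are unchanged, and the robot is clear. Handing in.

```bash
python3 -c "
from h import *
print(manip.job_done())"
```

```text
the job is handed in; nothing more can be done
None
```

The job is handed in at about 25 s of the 72 s allowed. It ended with two cores at rest on the apron behind the closed fence and, by count, the other two still in the drum. No verdict was reported.

**What I did**
- **Fence:** I pushed the bar onto its stop until it took about 25–30 N and stopped moving.
- **First core:** I turned the drum by its star arms and the core dropped at about 2.57 rad. I waited until it lay still on the apron before going on.
- **Second core:** In small steps it dropped at about 3.19 rad, and I stopped there and pulled the gripper clear.

**Last checks**
- **Fence:** the bar lies at feeder x ≈ -0.104 along nearly its whole length, so it is closed. The last few points at its free end read up to 5 mm further out.
- **Cores on the apron:** two core tops, at x ≈ -0.085 and -0.062. The depth profile was the same before and after I retracted.
- **Drum:** steady at about 3.19 rad. I did not see the two remaining cores directly; I only know that no more than two came out.
- **Robot:** wrist force is about 0, so it is touching nothing.

**What disagreed**
- **Fingertip height:** the real tips sit about 29 mm above the reported TCP. My first fence push therefore passed over the bar without touching it, and I corrected for this afterwards.
- **Tool tilt:** it stopped at about 0.65 rad, short of what I commanded, so I finished the strokes by sliding the tool instead of turning it.
- **Fence angle:** the first depth check right after closing showed a slope of about 0.05 rad. The later top view and the final bar check put it on the stop.

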